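# Pin the float mould and hold the heavier keel weight in its mouth

### The arm

A 6-joint arm with a two-finger parallel gripper is mounted at the origin on the work surface. World frame = base frame: x ahead of the robot, y to its left, z up, the work surface at z = 0. Lengths are in m, angles in rad, forces in N, time in s.
With the tool pointing down it reaches from about 0.3 to 0.875 m from the base axis. Payload 6.4 kg.
Tool frame: the origin (TCP) lies on the front face of the gripper's body, between the roots of the fingers; the fingertips stand 64 mm ahead of it and the grasp point (between the pads) lies 45 mm ahead of it; z points along the fingers, y is the line along which they close (so a half turn about z gives the same grasp; the last joint's range is limited). The gripper opens to 88 mm and grips with 3 to 60 N. Pads are 18 mm wide; open, the fingers measure 123 mm over their backs; the gripper's body (75 mm by 187 mm) begins 45 mm behind the grasp point.
Start: joints at [-1.554, 0.181, 1.607, -0, 1.354, -0.206], TCP at [0.127, -0.561, 0.303] pointing down, gripper open.
Joint ranges: [-2.99, 2.99], [-0.89, 2.07], [0.3, 2.58], [-1.14, 4.28], [0, 2.63], [-3.12, 3.12]. Speed limits (rad/s): [2.57, 2.57, 3.01, 3.14, 3.14, 3.14].

### API

Orientations are given as a unit quaternion [w, x, y, z].
In Python, from plant import get_obs, viewer, job, nets gives the robot as it stands. The module is installed in compiled form; this text tells all that it offers.
- The arm moves only by the tool apply_moves, never from a script. Its argument "plan" is a list of rows, each a list of 5 numbers: the shift along the tool's x, y, z in cm, then the turn about the tool's z in rad, then the gripper command: -1 is fully open, 1 is shut, values between are in proportion. In form: [[tx, ty, tz, yaw, claw], ...]. A call has 1 to 8 rows; each row is the pose to reach, as a shift and turn from the pose commanded when the call began, along the tool's axes at that moment; what a row does not reach only later rows make up. A row lasts 1/10 s, in which the tool goes at most 50 mm and 8.59 degrees, less where a joint would pass 70% of its speed; a pose out of reach is approached as far as the arm can. A call with a gripper value outside its range is refused whole. The fingers move at their own pace and stop on an object; "grip_force" is the grip in N (left out, the last holds). Time passes only in rows, so rows that repeat a pose let the fingers close. It gives the time, the measured TCP pose, the force, the opening and the grip force at its end, in the units of the state.
- get_obs(): the state, without advancing time (a new reading comes with each control period).
- viewer.snapshot(name): name is "side" or "top"; returns a dict with "pixels" (400x640x3 uint8, red, green, blue), "fx", "fy", "cx", "cy" (pixels), "rvec" (rotation vector, rad) and "tvec" (3), from world to camera coordinates, as OpenCV has them. Camera axes: x right, y down, z forward; pixel columns grow to the right and rows downward; lengths in m; the calibration is good to about 2 mm. A picture is of the moment at which its call begins. There is no depth.
- job.hand_in(): hands the job in; it is judged then, once.
Trained networks look in a picture, given as the dict that the camera call returned (one of the last four; its "shot" number tells which), for a name from the list of things; names that differ only in an ending like _2 or _b are one class to them, and where a whole thing is asked for, a point or a joint stands for the part that bears it (a point fixed in the world has none). Each returns a list of dicts, best first, with "conf" (0 to 1); they miss things now and then, are a little off and sometimes report something else, mostly with a low value. They report only what shows in the picture. A call takes as long as a camera call. They do not tell look-alikes from the thing itself.
- nets.find_in(target, picture): "centre" ([column, row] in pixels, amid what is visible of it).
- nets.silhouettes(target, picture): "mask" (400x640 bool, what is visible of it) and "centre" ([column, row] in pixels, amid what is visible of it).
The state is a dict: "t": time; "joints": joint angles; "dq": joint speeds; "joint_torque": joint torques, N m; "tool_pos": TCP position; "tool_rot": TCP orientation; "ft_force": force on the tool from outside, world axes, zero at the start; "torque": the same for the moment, N m; "width": finger opening in m; "grip_force": force on a finger pad.
Only numpy, scipy, OpenCV 4.12 (cv2) and the standard library are available. Lean on these libraries where they do the work, as an engineer would, in place of code of your own. Each camera call takes 0.05 s, during which the arm holds its last target. There are 200 camera calls.

### The job

We are about to cast a keeled float: first push the loose orange-handled pin from the wooden rack fully down through the empty corner hole of the white mould's flange and let go of it. Then, as the scale is taken up by the resin pail, lift each of the two grey keel weights in turn to feel which is heavier, and stand the lighter one back upright on the green mat. Finish holding the heavier one still and upright, its grooved foot hanging in the middle of the mould's open mouth, about 25 mm below the rim and not touching the mould, so that I can pour round it; do not let go of it, and leave the other things on the bench where they are.

Things in the scene. Friction and masses are not known exactly. Their poses are not given: they have to be found in the camera images.
- mould: white round float mould with a square flange, fixed. Origin: centre of its underside on the bench, z up. Flange 200 x 200 mm, sides along its x and y, 40 to 60 mm above the bench. The round upper half, 124 mm across at the flange, rises to the rim at 110 mm. Orange pins (100 mm high) fill three flange corners, (78, 78), (78, -78), (-78, 78) mm; the hole at (-78, -78) mm is empty.
- mould_hole (a point): centre of the empty flange hole at the flange's upper face, 60 mm above the bench. Vertical round hole 15 mm across, 20 mm deep, right through and open below (40 mm of free space down to the bench). Axes as the mould's.
- mould_mouth (a point): centre of the mould's round open mouth at the height of its rim, 110 mm above the bench; the opening is 80 mm across inside its blue lining and the cavity 100 mm deep. Axes as the mould's.
- mat: green bench mat 240 x 240 mm, 3 mm thick, fixed. Origin: centre of its underside, sides along its x and y. The pin rack lies at its -x side, the two weights stand apart along its y, from 110 to 165 mm between centres.
- pin_rack: wooden block 70 x 70 mm, 50 mm tall, fixed on the mat and turned as the mat, with four 15 mm holes at (+-15, +-15) mm; the loose pin stands in the one at (-15, -15) mm. Origin: centre of its underside.
- pin: loose mould pin, 0.07 kg, upright in the rack. Origin: on its axis at the underside of its collar, which rests on the rack (53 mm above the bench), later on the flange; z up. Below: steel shank 12 mm across, 42 mm long, nose tapered over the last 8 mm. Above: collar 28 mm across, 4 mm thick, then an orange round handle 22 mm across, from 4 to 40 mm above the origin, to grip from above.
- weight_a: one of two look-alike keel weights: grey cylinder 36 mm across, 90 mm tall, upright on the green mat (underside 3 mm above the bench), two keying grooves round its foot (lowest 24 mm). Origin: centre of its underside, z up. Each weighs 0.2 to 0.75 kg; they differ by at least 0.12 kg; which is the heavier must be felt.
- weight_b: one of two look-alike keel weights: grey cylinder 36 mm across, 90 mm tall, upright on the green mat (underside 3 mm above the bench), two keying grooves round its foot (lowest 24 mm). Origin: centre of its underside, z up. Each weighs 0.2 to 0.75 kg; they differ by at least 0.12 kg; which is the heavier must be felt.
- pigment: small red pigment bottle, 34 mm across, 72 mm tall, standing on the mat beside the pin rack; leave it alone
- cup: clear plastic mixing cup, 84 mm across, 115 mm tall, at the back of the bench; leave it alone
- driver: yellow-handled screwdriver, 200 mm long, lying at the right side; leave it alone
- brush: brush, 190 mm long, lying at the right side; leave it alone
- tape: blue tape roll lying flat, 100 mm across, 25 mm tall, at the back; leave it alone
- float: finished yellow cast float, 92 mm across, 86 mm tall, at the back; leave it alone
- jar: amber jar with black cap, 72 mm across, 100 mm tall, at the left side; leave it alone
Mind the look-alikes: they are no part of the job. Leave any blue look-alike of the weight_b alone.

How it is judged:
By the outcome, as a careful person would: the job done as asked, in the order asked, and still so for the second after the job is handed in, while the arm keeps its last pose, push and grip.
It also fails if it takes over 72 s, if anything falls off the work surface, if the arm or the gripper's body presses on something with over 40 N, if the wrist force passes 120 N, or if a joint passes its speed limit or range.

## Working session

There is one attempt and no reset: what is moved stays moved. The work goes in short steps, Python scripts to look and compute and a tool call to move; the robot and the scene stay as the last step left them, time stands still between calls to the robot, and variables do not carry over. Pictures are saved under pics/ and viewed, at most 10 in all, crops included, and the job is handed in when it is done.

Besides the shell and the picture viewer there is one more tool, called after "Call:" as name([rows], argument=value, ...), one row to a line, values as JSON. apply_moves: Moves the arm, as the interface text tells. Its arguments: {"type":"object","properties":{"plan":{"type":"array"},"grip_force":{"type":"number"}},"required":["plan"]}

```bash
mkdir -p pics; cat > h.py <<'E'
import numpy as np, cv2
from scipy.spatial.transform import Rotation as R
from plant import get_obs, viewer, job, nets
def snap(n): return viewer.snapshot(n)
def save(p,f,crop=None,s=1):
    im=p["pixels"][:,:,::-1]
    if crop: im=im[crop[1]:crop[3],crop[0]:crop[2]]
    cv2.imwrite("pics/"+f,cv2.resize(im,None,fx=s,fy=s,interpolation=cv2.INTER_CUBIC))
def ray(p,uv):
    r=cv2.Rodrigues(np.array(p["rvec"],float))[0]; t=np.array(p["tvec"],float).ravel()
    d=r.T@np.array([(uv[0]-p["cx"])/p["fx"],(uv[1]-p["cy"])/p["fy"],1]); return -r.T@t,d
def at(p,uv,z):
    c,d=ray(p,uv); return c+d*(z-c[2])/d[2]
def proj(p,X):
    K=np.array([[p["fx"],0,p["cx"]],[0,p["fy"],p["cy"]],[0,0,1.]])
    return cv2.projectPoints(np.atleast_2d(np.array(X,float)),np.array(p["rvec"],float),np.array(p["tvec"],float),K,None)[0][:,0]
E
python3 - <<'E'
from h import *
o=get_obs(); print({k:np.round(v,3) for k,v in o.items()})
for n in("top","side"):
    p=snap(n); save(p,n+"0.png"); c,d=ray(p,(320,200)); print(n,p["fx"],c,d)
    for t in ["mould","mould_hole","mould_mouth","mat","pin_rack","pin","weight_a","pigment"]:
        print(t,[(np.round(x["centre"]).tolist(),round(x["conf"],2)) for x in nets.find_in(t,p)][:4])
E
```

```text
{'t': np.float64(0.0), 'joints': array([-1.554,  0.182,  1.608, -0.   ,  1.354, -0.206]), 'dq': array([-0.002, -0.001, -0.   , -0.001, -0.   , -0.003]), 'joint_torque': array([ 1.0000e-03, -4.3388e+01, -3.4184e+01,  7.0000e-02,  3.9000e-02,
       -0.0000e+00]), 'tool_pos': array([ 0.127, -0.56 ,  0.302]), 'tool_rot': array([-0.001,  0.994,  0.111,  0.   ]), 'ft_force': array([-0.798,  0.43 , -0.54 ]), 'torque': array([ 0.021, -0.077,  0.035]), 'grip_force': np.float64(0.0), 'width': np.float64(0.088)}
top 389.17169627968485 [3.59788693e-01 1.05486125e-03 1.23202855e+00] [ 2.55423145e-01 -5.39711815e-04 -9.67231839e-01]
mould [([364.0, 253.0], 0.37)]
mould_hole [([261.0, 235.0], 0.97)]
mould_mouth [([261.0, 234.0], 0.68)]
mat [([382.0, 225.0], 0.72), ([406.0, 252.0], 0.21)]
pin_rack [([403.0, 255.0], 0.63)]
pin [([414.0, 258.0], 0.51)]
weight_a [([408.0, 224.0], 0.52), ([447.0, 195.0], 0.52), ([370.0, 227.0], 0.51), ([378.0, 228.0], 0.29)]
pigment [([373.0, 230.0], 0.62), ([364.0, 252.0], 0.61)]
side 373.0271905491455 [ 0.39712971 -0.68339449  0.93033352] [ 0.21305115  0.61972533 -0.75544057]
mould [([330.0, 281.0], 0.72), ([281.0, 180.0], 0.63)]
mould_hole [([281.0, 178.0], 0.9)]
mould_mouth [([282.0, 178.0], 0.71)]
mat [([333.0, 282.0], 0.92), ([285.0, 124.0], 0.15)]
pin_rack [([310.0, 304.0], 0.6), ([284.0, 126.0], 0.31)]
pin [([304.0, 308.0], 0.63)]
weight_a [([343.0, 293.0], 0.8), ([391.0, 327.0], 0.62), ([319.0, 256.0], 0.55), ([284.0, 177.0], 0.54)]
pigment [([290.0, 260.0], 0.5)]
```

View pics/top0.png

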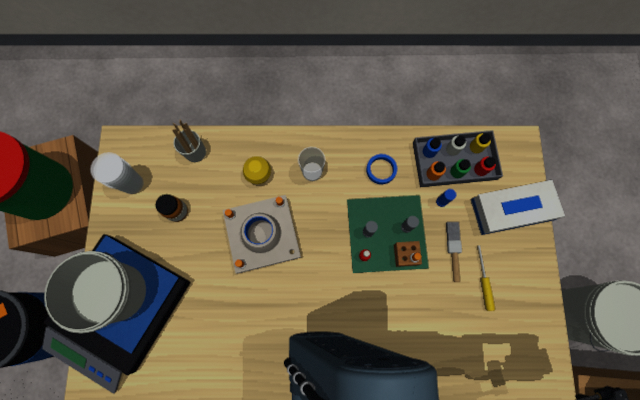

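View pics/side0.png

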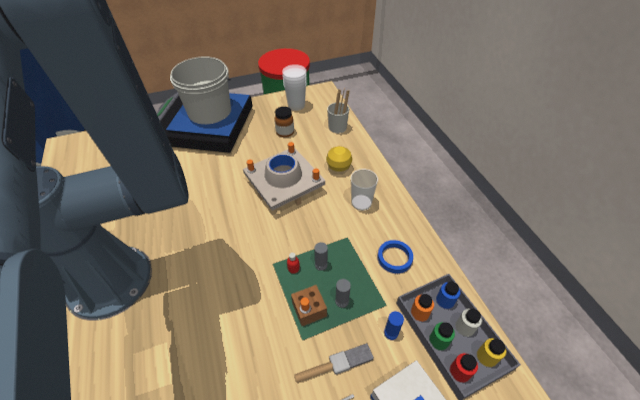

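Top view: the loose pin is in the rack at (416,257). The grey weights are at (371,228) and (411,222), both on the mat. The blue look-alike is off the mat at (446,198). The empty flange hole is at (291,252), and the three filled corners are at (229,212), (279,201) and (239,263). Next I'll fit positions using colour masks in both views.

```bash
cat >> h.py <<'E'
from scipy.optimize import least_squares
a=np.linspace(0,2*np.pi,40,endpoint=False); C=np.c_[np.cos(a),np.sin(a),0*a]
def cyl_c(p,xy,r,z0,z1):
    X=np.vstack([C*r+[xy[0],xy[1],z] for z in(z0,z1)])
    h=cv2.convexHull(proj(p,X).astype(np.float32)); m=cv2.moments(h); return np.array([m["m10"],m["m01"]])/m["m00"]
def blobs(mask,amin=15):
    n,l,s,c=cv2.connectedComponentsWithStats(mask.astype(np.uint8)); return [(s[i,4],c[i]) for i in range(1,n) if s[i,4]>=amin]
def orange(p):
    h=cv2.cvtColor(p["pixels"],cv2.COLOR_RGB2HSV); return (h[...,0]>4)&(h[...,0]<14)&(h[...,1]>190)&(h[...,2]>110)
def near(bl,uv,d=15):
    b=[c for s,c in bl if np.hypot(*(c-uv))<d]; return b[0] if b else None
E
python3 - <<'E'
from h import *
T=snap("top");S=snap("side")
save(T,"t1.png",(215,180,465,285),3); 
for p in(T,S): print([(s,np.round(c,1).tolist()) for s,c in blobs(orange(p),8)])
for p in(T,S):
  for x in nets.silhouettes("weight_a",p): print(np.round(x["centre"],1),x["conf"],x["mask"].sum())
E
```

```text
[(np.int32(60), [436.3, 169.8]), (np.int32(27), [278.7, 199.6]), (np.int32(29), [227.9, 212.0]), (np.int32(27), [417.0, 255.3]), (np.int32(27), [238.0, 262.4]), (np.int32(69), [2.2, 310.2])]
[(np.int32(40), [291.1, 146.8]), (np.int32(42), [250.2, 164.6]), (np.int32(48), [315.9, 173.5]), (np.int32(244), [421.3, 310.3]), (np.int32(81), [304.7, 303.3])]
[450.7 198.1] 0.77 201
[371.9 228.5] 0.71 151
[408.  225.4] 0.5 174
[391.5 328.9] 0.95 409
[343.6 292. ] 0.79 367
[322.5 258.1] 0.51 311
```

View pics/t1.png

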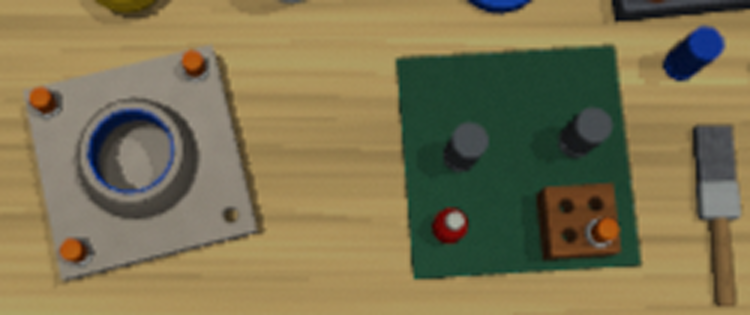

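The crop shows both grey weights and the pin in the rack on the mat, with the blue one off it. The empty hole is at full-image (292,251).

```bash
cat >> h.py <<'E'
def orange(p):
    h=cv2.cvtColor(p["pixels"],cv2.COLOR_RGB2HSV); return (h[...,0]>3)&(h[...,0]<16)&(h[...,1]>165)&(h[...,2]>70)
def fitcyl(obs,r,z0,z1,x0):
    s=least_squares(lambda q:np.concatenate([cyl_c(p,q,r,z0,z1)-c for p,c in obs]),x0,x_scale=.01); return s.x,s.fun
E
python3 - <<'E'
from h import *
T=snap("top");S=snap("side")
def ob(p,l):
    b=blobs(orange(p),8); return [near(b,np.array(u),8) for u in l]
o=[(p,ob(p,l)) for p,l in((T,[(278.7,199.6),(227.9,212),(238,262.4),(417,255.3)]),(S,[(315.9,173.5),(291.1,146.8),(250.2,164.6),(304.7,303.3)]))]
print(o[0][1],o[1][1])
k=np.array([[78,-78],[78,78],[-78,78]])/1e3
def rr(c,s): return np.array([[c,-s],[s,c]])
def f(q):
    return np.concatenate([cyl_c(p,q[:2]+rr(np.cos(q[2]),np.sin(q[2]))@k[i],.011,.064,.1)-c[i] for p,c in o for i in range(3)])
s=least_squares(f,[.55,.17,.2],x_scale=[.01,.01,.1]); q=s.x
print("mould",q.round(4),s.fun.reshape(-1,2).round(1).tolist())
M=rr(np.cos(q[2]),np.sin(q[2])); H=q[:2]+M@[-.078,-.078]; print("hole",H, "proj",proj(T,[*H,.06]),proj(S,[*H,.06]))
print("hole px->",at(T,(292,251.3),.06))
x,e=fitcyl([(p,c[3]) for p,c in o],.011,.057,.093,[.45,-.25]); print("pin",x,e.round(1))
# weights: low saturation grey on mat
for nm,uT,uS in(("w_left",(371,228),(320,256)),("w_right",(411,222),(343,293))):
    ob_=[]
    for p,u in((T,uT),(S,uS)):
        h=cv2.cvtColor(p["pixels"],cv2.COLOR_RGB2HSV); m=(h[...,1]<75)
        w=np.zeros_like(m); w[int(u[1])-22:int(u[1])+22,int(u[0])-17:int(u[0])+17]=1
        b=sorted(blobs(m&w,30),key=lambda t:-t[0])[0]; print(nm,b); ob_.append((p,b[1]))
    x,e=fitcyl(ob_,.018,.003,.093,[.5,-.15]); print(nm,x,e.round(1))
    for p,u in ob_: print(at(p,u,.048)[:2])
h=cv2.cvtColor(T["pixels"],cv2.COLOR_RGB2HSV)
m=((h[...,0]>60)&(h[...,0]<95)&(h[...,1]>80)); m[:,:340]=0; m[:190]=0;m[280:]=0;m[:,432:]=0
m=m.astype(np.uint8); cn=max(cv2.findContours(m,0,1)[0],key=cv2.contourArea); r=cv2.minAreaRect(cn); 
c=np.array([at(T,b,.003)[:2] for b in cv2.boxPoints(r)]); print("mat",c.round(3).tolist(),c.mean(0))
E
```

```text
[array([278.825, 199.95 ]), array([227.95238095, 212.4047619 ]), array([238.41860465, 262.97674419]), None] [array([315.74509804, 173.35294118]), array([290.88235294, 146.90196078]), array([250.07692308, 164.38461538]), array([304.54639175, 302.96907216])]
mould [0.567  0.1824 0.2492] [[0.0, 0.4], [0.7, 0.2], [0.5, -0.3], [-0.0, -0.6], [0.0, -0.6], [0.2, -0.5]]
hole [0.5106338  0.08757674] proj [[291.08435459 250.76476138]] [[273.92419337 197.78843083]]
hole px-> [0.50901656 0.08478205 0.06      ]Traceback (most recent call last):
  File "<stdin>", line 15, in <module>
  File "h.py", line 31, in fitcyl
    s=least_squares(lambda q:np.concatenate([cyl_c(p,q,r,z0,z1)-c for p,c in obs]),x0,x_scale=.01); return s.x,s.fun
    return func(*args, **kwargs)
    vector_fun = VectorFunction(
        fun_wrapped,
    ...<6 lines>...
        workers=workers
    )
    self._update_fun()
    ~~~~~~~~~~~~~~~~^^
    self.f = self.fun_wrapped(xp_copy(self.x))
             ~~~~~~~~~~~~~~~~^^^^^^^^^^^^^^^^^
    return np.atleast_1d(self.fun(x))
                         ~~~~~~~~^^^
    return self.f(x, *self.args, **self.kwargs)
           ~~~~~~^^^^^^^^^^^^^^^^^^^^^^^^^^^^^^
  File "h.py", line 31, in <lambda>
    s=least_squares(lambda q:np.concatenate([cyl_c(p,q,r,z0,z1)-c for p,c in obs]),x0,x_scale=.01); return s.x,s.fun
                                             ~~~~~~~~~~~~~~~~~~^~
TypeError: unsupported operand type(s) for -: 'float' and 'NoneType'
```

```bash
python3 - <<'E'
from h import *
T=snap("top");S=snap("side")
def tight(p):
    h=cv2.cvtColor(p["pixels"],cv2.COLOR_RGB2HSV); return (h[...,0]>4)&(h[...,0]<14)&(h[...,1]>190)&(h[...,2]>110)
# tight blob of top ~ offset vs loose: (+.1..+.5,+.4..+.6)
o=[(T,near(blobs(tight(T),8),np.array((417,255.3)),8)+[.3,.5]),(S,near(blobs(orange(S),8),np.array((304.7,303.3)),8))]
x,e=fitcyl(o,.011,.057,.093,[.45,-.25]); print("pin",x,e.round(1))
for nm,uT,uS in(("w_left",(371,228),(320,256)),("w_right",(411,222),(343,293))):
    ob_=[]
    for p,u in((T,uT),(S,uS)):
        h=cv2.cvtColor(p["pixels"],cv2.COLOR_RGB2HSV); m=(h[...,1]<75)
        w=np.zeros_like(m); w[int(u[1])-22:int(u[1])+22,int(u[0])-17:int(u[0])+17]=1
        b=sorted(blobs(m&w,30),key=lambda t:-t[0])[0]; ob_.append((p,b[1]))
        print(nm,b[0],b[1].round(1))
    x,e=fitcyl(ob_,.018,.003,.093,[.5,-.15]); print(nm,x,e.round(1))
h=cv2.cvtColor(T["pixels"],cv2.COLOR_RGB2HSV)
m=((h[...,0]>60)&(h[...,0]<95)&(h[...,1]>80)); m[:,:340]=0; m[:190]=0;m[280:]=0;m[:,432:]=0
cn=max(cv2.findContours(m.astype(np.uint8),0,1)[0],key=cv2.contourArea); r=cv2.minAreaRect(cn); 
c=np.array([at(T,b,.003)[:2] for b in cv2.boxPoints(r)]); print("mat",c.round(3).tolist(),c.mean(0))
for p,u in((T,(291.5,251)),(S,(274,198))):
    g=cv2.cvtColor(p["pixels"],cv2.COLOR_RGB2GRAY)[int(u[1])-5:int(u[1])+6,int(u[0])-6:int(u[0])+7].astype(int); print(g)
E
```

```text
pin [ 0.49526395 -0.28675158] [-0.8  0.8  1.7  0.3]
w_left 174 [369.9 228.4]
w_left 380 [320.5 255.7]
w_left [ 0.58018888 -0.15351106] [ 0.2  0.2  0.4 -0.4]
w_right 198 [409.8 223.7]
w_right 397 [342.4 292.6]
w_right [ 0.5950586 -0.2775911] [ 0.2  0.2  0.  -0.3]
mat [[0.686, -0.087], [0.706, -0.333], [0.465, -0.336], [0.447, -0.102]] [ 0.57598043 -0.21458989]
[[133 133 134 133 132 132 133 134 132 134 134 135 122]
 [132 134 133 132 133 132 133 133 134 134 133 134 126]
 [133 133 133 132 133 132 127 127 131 134 133 133 132]
 [133 134 134 133 119  91  76  85 106 128 131 131 133]
 [134 133 133 125  93  55  53  75 111 120 133 132 133]
 [133 135 132 123  82  52  56  78 114 114 128 131 132]
 [133 134 134 127  97  50  54  75 110 115 130 134 133]
 [135 134 135 132 116  76  58  65  97 122 131 131 132]
 [135 134 134 135 130 119 107 109 119 129 132 133 133]
 [134 133 133 133 133 133 131 132 132 134 132 131 134]
 [134 135 134 135 133 135 134 134 133 132 132 132 133]]
[[180 179 179 179 179 178 179 178 180 180 181 181 178]
 [181 180 179 179 180 179 179 180 179 179 179 180 180]
 [180 180 180 180 180 180 179 180 180 178 178 179 179]
 [179 180 180 181 180 177 176 178 180 178 180 179 179]
 [180 180 180 178 165 157 152 157 172 179 180 181 180]
 [179 179 181 165 124 115 107 111 147 175 180 181 181]
 [180 180 181 145 100  93  95  92 126 170 178 180 180]
 [181 180 181 156 115 102 107 111 153 175 180 180 181]
 [176 180 180 179 154 144 147 153 174 180 179 179 169]
 [155 176 178 179 177 177 177 177 177 179 169 156 130]
 [112 158 176 177 178 178 178 177 168 155 130  99  90]]
```

```bash
cat >> h.py <<'E'
def shift(X):
    o=get_obs(); w,x,y,z=o["tool_rot"]; r=R.from_quat([x,y,z,w]).as_matrix(); return (r.T@(np.array(X)-o["tool_pos"])*100).round(2)
def tri(*pu):
    A=np.zeros((3,3));b=np.zeros(3)
    for p,u in pu:
        c,d=ray(p,u); d/=np.linalg.norm(d); P=np.eye(3)-np.outer(d,d); A+=P;b+=P@c
    return np.linalg.solve(A,b)
E
python3 - <<'E'
from h import *
T=snap("top");S=snap("side")
print("hole",at(T,(291.4,251.4),.06),at(S,(274,199.1),.06),tri((T,(291.4,251.4)),(S,(274,199.1))))
print("pin T",at(T,(417.2,255.6),.078),"S",at(S,(304.6,303.2),.075))
print(proj(T,[.495,-.287,.093]),proj(S,[.495,-.287,.093]))
save(T,"rackT.png",(380,230,440,280),6);
import numpy as np
a=cv2.resize(T["pixels"][235:275,390:432],None,fx=8,fy=8,interpolation=2); b=cv2.resize(S["pixels"][280:325,285:330],None,fx=8,fy=8,interpolation=2)
h=max(a.shape[0],b.shape[0]); a=cv2.copyMakeBorder(a,0,h-a.shape[0],0,10,0); b=cv2.copyMakeBorder(b,0,h-b.shape[0],0,0,0); cv2.imwrite("pics/rk.png",np.hstack([a,b])[:,:,::-1])
print(shift([.495,-.287,.2]))
E
```

```text
hole [0.50871121 0.08658873 0.06      ] [0.50946916 0.08224206 0.06      ] [0.50978714 0.08698847 0.05455761]
pin T [ 0.49447047 -0.28796594  0.078     ] S [ 0.49158728 -0.28482695  0.075     ]
[[418.11001628 254.82268002]] [[305.94032495 300.23028549]]
[ 41.94 -18.57  10.27]
```

View pics/rk.png

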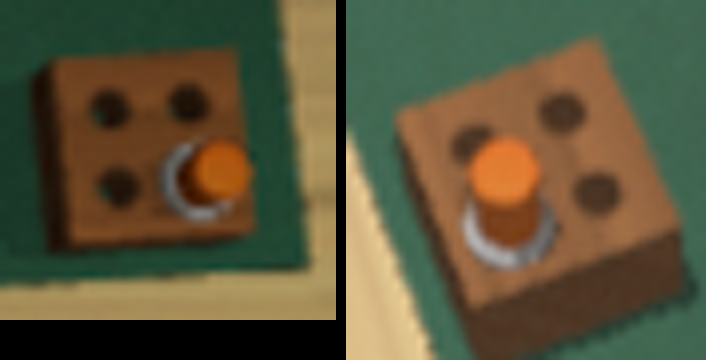

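The crops show the pin's handle top at (417.2,255.8) in the top view and (304.4,301.0) in the side view, with its collar seated on the rack.

```bash
python3 - <<'E'
from h import *
T=snap("top");S=snap("side")
print(at(T,(417.2,255.8),.093),at(S,(304.4,301.0),.093))
E
```

```text
[ 0.49213454 -0.28417654  0.093     ] [ 0.49088166 -0.28766241  0.093     ]
```

Call:
apply_moves([
  [5, -3, 0, 0, -0.2],
  [10, -5, 0, 0, -0.2],
  [15, -7, 0, 0, -0.2],
  [20, -9, 2, 0, -0.2],
  [25, -11, 4, 0, -0.2],
  [30, -13, 6, 0, -0.2],
  [35, -15, 8, 0, -0.2],
  [40, -17, 9, 0, -0.2],
], grip_force=25)

```text
t: 2.3
tool_pos: [0.4415, -0.3321, 0.2245]
tool_rot: [-0.0, 0.994, 0.111, -0.0]
ft_force: [0.5, -0.5, -0.4]
width: 0.053
grip_force: 0.0
```

Call:
apply_moves([
  [0, 0, 0, 0, -0.2],
  [0, 0, 0, 0, -0.2],
])

```text
t: 2.5
tool_pos: [0.441, -0.3326, 0.2249]
tool_rot: [-0.0, 0.994, 0.113, -0.0]
ft_force: [-0.6, 0.0, 0.2]
width: 0.0534
grip_force: 0.0
```

```bash
python3 - <<'E'
from h import *
o=get_obs();print(o["tool_pos"],o["ft_force"],shift([.4915,-.286,.124]))
E
```

```text
[ 0.44103923 -0.33262336  0.22493069] [-0.62622524  0.01813676  0.17569346] [ 5.97 -3.41 10.09]
```

Call:
apply_moves([
  [3, -1.7, 2, 0, -0.2],
  [6, -3.4, 4, 0, -0.2],
  [6, -3.4, 7, 0, -0.2],
  [6, -3.4, 10.1, 0, -0.2],
  [6, -3.4, 10.1, 0, -0.2],
  [6, -3.4, 10.1, 0, -0.2],
])

```text
t: 3.1
tool_pos: [0.4908, -0.2884, 0.1249]
tool_rot: [-0.0, 0.994, 0.11, -0.0]
ft_force: [0.1, -0.1, -0.7]
width: 0.0529
grip_force: 0.0
```

```bash
python3 - <<'E'
from h import *
o=get_obs();print(o["tool_pos"],o["ft_force"],shift([.4915,-.286,.124]))
T=snap("top");S=snap("side")
a=cv2.resize(T["pixels"][225:285,380:440],None,fx=6,fy=6,interpolation=2); b=cv2.resize(S["pixels"][270:330,275:335],None,fx=6,fy=6,interpolation=2)
cv2.imwrite("pics/g1.png",np.hstack([a,b])[:,:,::-1])
E
```

```text
[ 0.49076444 -0.28840843  0.12493148] [ 0.1382525  -0.12994003 -0.69453604] [ 0.12 -0.22  0.09]
```

View pics/g1.png

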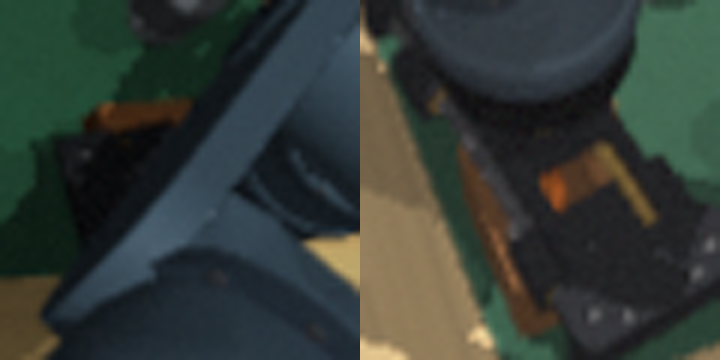

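The side view shows the orange handle between the fingers. Now I'll close on it.

Call:
apply_moves([
  [0, -0.2, 0, 0, -0.2],
  [0, -0.2, 0, 0, 1],
  [0, -0.2, 0, 0, 1],
  [0, -0.2, 0, 0, 1],
  [0, -0.2, 0, 0, 1],
  [0, -0.2, 0, 0, 1],
], grip_force=20)

```text
t: 3.8
tool_pos: [0.491, -0.2853, 0.1245]
tool_rot: [0.0, 0.994, 0.111, 0.0]
ft_force: [-1.3, -0.4, 0.8]
width: 0.021
grip_force: 20.0
```

Call:
apply_moves([
  [0, 0, -1.5, 0, 1],
  [0, 0, -4, 0, 1],
  [0, 0, -7, 0, 1],
  [0, 0, -9, 0, 1],
  [0, 0, -10, 0, 1],
  [0, 0, -10, 0, 1],
])

```text
t: 4.4
tool_pos: [0.4916, -0.2858, 0.2264]
tool_rot: [0.001, 0.994, 0.111, 0.001]
ft_force: [0.3, -0.4, -1.3]
width: 0.021
grip_force: 20.0
```

```bash
python3 - <<'E'
from h import *
o=get_obs();print(o["tool_pos"],o["ft_force"],o["width"],shift(np.array([.491+.0176,-.2855+.3703,.185])))
E
```

```text
[ 0.49158489 -0.28578071  0.22641952] [ 0.31132526 -0.39687293 -1.31203791] 0.02095198245259911 [  9.84 -35.78   4.06]
```

Call:
apply_moves([
  [1.2, -4.5, 0, 0, 1],
  [2.4, -9, 0, 0, 1],
  [3.7, -13.5, 0, 0, 1],
  [5, -18, 0, 0, 1],
  [6.2, -22.5, 0, 0, 1],
  [7.4, -27, 0, 0, 1],
  [8.7, -31.5, 0, 0, 1],
  [9.8, -35.8, 0, 0, 1],
])

```text
t: 5.2
tool_pos: [0.5064, 0.0876, 0.2231]
tool_rot: [-0.0, 0.994, 0.111, -0.001]
ft_force: [0.5, 0.8, -0.3]
width: 0.0215
grip_force: 20.0
```

Call:
apply_moves([
  [0, 0, 0, 0, 1],
  [0, 0, 0, 0, 1],
  [0, 0, 0, 0, 1],
])

```text
t: 5.5
tool_pos: [0.507, 0.0848, 0.2236]
tool_rot: [0.0, 0.994, 0.111, -0.001]
ft_force: [0.1, 1.3, -1.4]
width: 0.0214
grip_force: 20.0
```

```bash
python3 - <<'E'
from h import *
o=get_obs();print(o["tool_pos"],o["ft_force"],o["width"],shift(np.array([.491+.0176,-.2855+.3703,.19])))
E
```

```text
[0.5070443  0.08477889 0.22355819] [ 0.06303318  1.33528171 -1.43052458] 0.021403283233404354 [0.16 0.03 3.36]
```

Call:
apply_moves([
  [0.15, 0, 1.5, 0, 1],
  [0.15, 0, 2.8, 0, 1],
  [0.15, 0, 3.4, 0, 1],
  [0.15, 0, 3.4, 0, 1],
  [0.15, 0, 3.4, 0, 1],
])

```text
t: 6.0
tool_pos: [0.509, 0.0854, 0.1904]
tool_rot: [-0.0, 0.994, 0.111, -0.0]
ft_force: [0.3, 0.2, -0.6]
width: 0.0214
grip_force: 20.0
```

```bash
python3 - <<'E'
from h import *
o=get_obs();print(o["tool_pos"],o["ft_force"],o["width"])
T=snap("top");S=snap("side")
a=cv2.resize(T["pixels"][220:270,260:310],None,fx=8,fy=8,interpolation=2); b=cv2.resize(S["pixels"][165:215,248:298],None,fx=8,fy=8,interpolation=2)
cv2.imwrite("pics/g2.png",np.hstack([a,b])[:,:,::-1])
print("nose proj S",proj(S,[*o["tool_pos"][:2],o["tool_pos"][2]-.1135]),"collar",proj(S,[*o["tool_pos"][:2],o["tool_pos"][2]-.0715]))
E
```

```text
[0.5089518  0.08541402 0.19036284] [ 0.33672615  0.24632184 -0.62460602] 0.021361099696608578
nose proj S [[273.02530019 194.80534557]] collar [[271.59373832 185.44732483]]
```

View pics/g2.png

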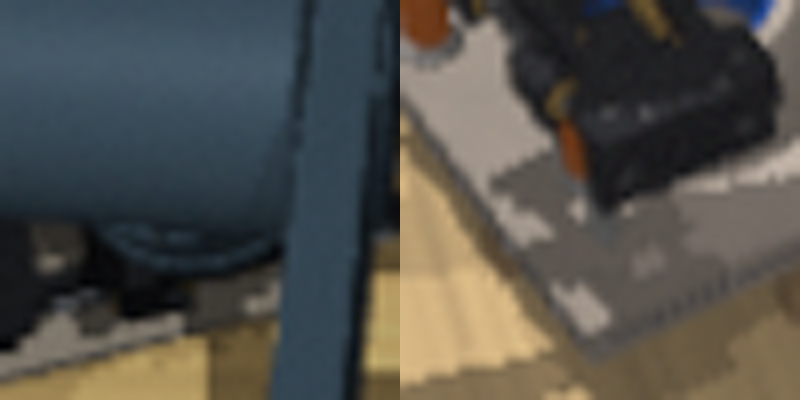

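```bash
python3 - <<'E'
from h import *
S=snap("side")
g=cv2.cvtColor(S["pixels"],cv2.COLOR_RGB2GRAY)[184:206,264:286]; print(g)
b=cv2.resize(S["pixels"][180:212,258:290],None,fx=16,fy=16,interpolation=2).astype(float)
cv2.imwrite("pics/g3.png",np.clip(b*1.8,0,255)[:,:,::-1])
E
```

```text
[[131  97  85  87  72  69  55  36  29  30  28  26  26  30  27  28  29  29
   26  28  25  25]
 [ 86  85  87  88  74  71  63  37  27  26  27  24  30  29  27  31  29  28
   28  23  27  28]
 [ 86  85  85  85  80  77  74  43  27  30  26  32  40  31  30  26  28  28
   26  26  44  65]
 [ 88  86  84  85  86  85  81  47  29  29  26  38  42  29  23  27  26  30
   65  84 107 121]
 [ 88  87  86  87  85  86  86  56  35  27  22  34  35  27  31  39  43  58
   98 118 133 137]
 [ 87  85  85  86  86  86 103  71  38  27  22  27  20  58  97  79  70  84
  103 108 109 110]
 [ 86  87  87  86  87 114 137  90  53  32  26  58  96  91 124  99  87  87
   98 107 109 108]
 [119  94  85  87  88 124 148 101  68  56  52  82 123  98  87  87  88  87
   87 104 109 108]
 [153 129  96  88  87  88 126  94  80  79  77  81  86  87  88  86  87  87
   87  98 102 107]
 [154 155 129  96  88  88  87  80  81  83  76  78  85  88  85  87  87  87
   87  86  96 106]
 [138 133 133  99  88  88  87  85  81  83  80  84  87  87  87  87  87  86
   87  94 106 110]
 [ 99  88  88  88  88  88  86  86  84  83  81  86  87  87  86  94  89  89
   
[... 364 characters left out ...]
  87
   88  88  86  88]
 [ 80  77  88 116  97  88 115  96  85  84  86  83  84  86  87  89  87  87
   87  87  83  85]
 [ 92  81  84 135 126 120 147 126  95  86  86  85  87  86  87  88  88  86
   84  83  80  82]
 [ 98  92  73 105 138 151 152 151 126  91  87  86  86  87  88  86  85  83
   77  81  72  79]
 [ 97  98  84  88 110 139 150 153 153 127  95  85  86  84  85  82  78  83
   73  81  77  83]
 [106  98  93  91  86 116 147 153 153 152 106  86  83  84  79  77  71  80
   75  82  86  87]
 [141 107  98  93  85  89 132 151 144 133  97  83  78  78  76  75  74  83
   86  89  89  89]][ WARN:0@1.195] global loadsave.cpp:1063 imwrite_ Unsupported depth image for selected encoder is fallbacked to CV_8U.
```

View pics/g3.png

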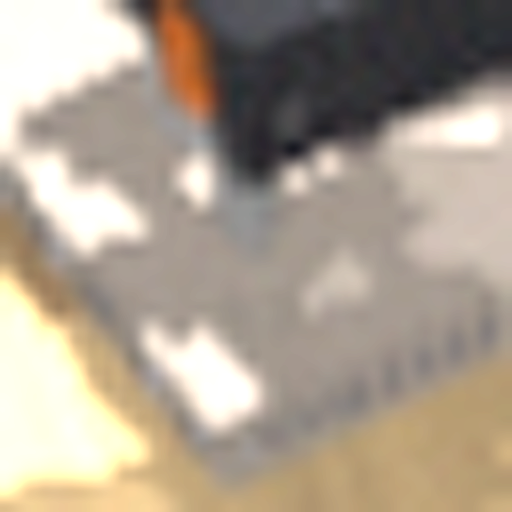

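The nose is at (273.2,194.6) in the side view, matching its projection, and it stands just above the hole at (274,199). I'll lower it gently.

Call:
apply_moves([
  [0, 0.1, 0.6, 0, 1],
  [0, 0.1, 1.2, 0, 1],
  [0, 0.1, 1.6, 0, 1],
  [0, 0.1, 2.0, 0, 1],
  [0, 0.1, 2.4, 0, 1],
  [0, 0.1, 2.4, 0, 1],
])

```text
t: 6.75
tool_pos: [0.5087, 0.0849, 0.1656]
tool_rot: [-0.0, 0.994, 0.111, -0.001]
ft_force: [0.6, 0.4, -0.8]
width: 0.021
grip_force: 20.0
```

Call:
apply_moves([
  [0, 0, 0.6, 0, 1],
  [0, 0, 1.2, 0, 1],
  [0, 0, 1.8, 0, 1],
  [0, 0, 1.8, 0, 1],
  [0, 0, 1.8, 0, 1],
])

```text
t: 7.25
tool_pos: [0.509, 0.0849, 0.1481]
tool_rot: [-0.0, 0.994, 0.111, -0.0]
ft_force: [0.6, -0.3, -0.8]
width: 0.021
grip_force: 20.0
```

Call:
apply_moves([
  [0, 0, 0.6, 0, 1],
  [0, 0, 1.2, 0, 1],
  [0, 0, 1.5, 0, 1],
  [0, 0, 1.7, 0, 1],
  [0, 0, 1.7, 0, 1],
])

```text
t: 7.75
tool_pos: [0.5091, 0.0849, 0.1315]
tool_rot: [-0.0, 0.994, 0.111, -0.0]
ft_force: [-1.1, 0.2, 0.9]
width: 0.0212
grip_force: 20.0
```

Call:
apply_moves([
  [0, 0, 0.1, 0, 1],
  [0, 0, 0.2, 0, 1],
  [0, 0, 0.2, 0, 1],
])

```text
t: 8.05
tool_pos: [0.5093, 0.0849, 0.1313]
tool_rot: [0.0, 0.994, 0.111, -0.0]
ft_force: [-8.9, -0.9, 20.5]
width: 0.0212
grip_force: 20.0
```

It's seated, with a firm stop at 20 N. Releasing.

Call:
apply_moves([
  [0, 0, -0.15, 0, 1],
  [0, 0, -0.15, 0, 0.1],
  [0, 0, -0.15, 0, 0.1],
  [0, 0, -0.15, 0, 0.1],
  [0, 0, -2, 0, 0.1],
  [0, 0, -5, 0, 0.1],
  [0, 0, -9, 0, -0.5],
  [0, 0, -10, 0, -0.5],
])

```text
t: 8.85
tool_pos: [0.5112, 0.0848, 0.2334]
tool_rot: [0.001, 0.994, 0.111, 0.003]
ft_force: [0.5, 0.2, 0.3]
width: 0.0534
grip_force: 0.0
```

```bash
python3 - <<'E'
from h import *
o=get_obs();print(o["tool_pos"],o["ft_force"],o["width"],"left",shift([.580,-.1535,.21]))
S=snap("side"); print([(s,c.round(1)) for s,c in blobs(orange(S),8)], "expect",cyl_c(S,[.509,.084],.011,.064,.1))
E
```

```text
[0.51118374 0.08480353 0.23340996] [0.472807   0.24653856 0.31678029] 0.05336894502021305 left [ 1.43 24.76  2.4 ]
[(np.int32(73), array([286., 121.])), (np.int32(8), array([285.5, 135.8])), (np.int32(50), array([290.9, 146.8])), (np.int32(52), array([250.1, 164.4])), (np.int32(51), array([315.7, 173.4])), (np.int32(60), array([273.3, 194. ])), (np.int32(294), array([420.9, 310.1]))] expect [272.9724695  193.94184363]
```

The pin is seated: its blob is at (273.3,194.0) and I expected (273.0,193.9). Next is the left weight.

Call:
apply_moves([
  [0.3, 5, 0, 0, -0.6],
  [0.6, 10, 0, 0, -0.6],
  [0.9, 15, 0, 0, -0.6],
  [1.2, 20, 0, 0, -0.6],
  [1.4, 24.7, 0.5, 0, -0.6],
  [1.4, 24.7, 2, 0, -0.6],
  [1.4, 24.7, 2, 0, -0.6],
  [1.4, 24.7, 2, 0, -0.6],
], grip_force=40)

```text
t: 9.7
tool_pos: [0.5762, -0.1515, 0.2075]
tool_rot: [-0.001, 0.994, 0.111, -0.002]
ft_force: [0.3, 0.4, 0.2]
width: 0.0705
grip_force: 0.0
```

```bash
python3 - <<'E'
from h import *
o=get_obs();print(o["tool_pos"],o["ft_force"],o["width"],"left",shift([.580,-.1535,.113]))
E
```

```text
[ 0.5762057  -0.15151543  0.20749331] [0.27124234 0.35436901 0.16516589] 0.07052244410836551 left [0.35 0.3  9.45]
```

Call:
apply_moves([
  [0.3, 0.3, 3, 0, -0.6],
  [0.3, 0.3, 6, 0, -0.6],
  [0.3, 0.3, 8, 0, -0.6],
  [0.3, 0.3, 9.4, 0, -0.6],
  [0.3, 0.3, 9.4, 0, -0.6],
  [0.3, 0.3, 9.4, 0, -0.6],
])

```text
t: 10.3
tool_pos: [0.5814, -0.1546, 0.1161]
tool_rot: [0.0, 0.994, 0.112, 0.0]
ft_force: [0.7, -0.3, 0.3]
width: 0.0705
grip_force: 0.0
```

Call:
apply_moves([
  [0, 0, 0, 0, 0],
  [0, 0, 0, 0, 0.3],
  [0, 0, 0, 0, 1],
  [0, 0, 0, 0, 1],
  [0, 0, 0, 0, 1],
  [0, 0, 0, 0, 1],
])

```text
t: 10.9
tool_pos: [0.581, -0.155, 0.1157]
tool_rot: [-0.0, 0.994, 0.111, 0.0]
ft_force: [-1.2, 2.7, 3.5]
width: 0.0354
grip_force: 40.0
```

Call:
apply_moves([
  [0, 0, -1, 0, 1],
  [0, 0, -2.5, 0, 1],
  [0, 0, -4, 0, 1],
  [0, 0, -5, 0, 1],
  [0, 0, -5, 0, 1],
  [0, 0, -5, 0, 1],
  [0, 0, -5, 0, 1],
  [0, 0, -5, 0, 1],
])

```text
t: 11.7
tool_pos: [0.5804, -0.1549, 0.1645]
tool_rot: [-0.0, 0.994, 0.111, -0.001]
ft_force: [0.3, -0.2, -6.0]
width: 0.0353
grip_force: 39.9
```

```bash
cat > weigh.py <<'E'
from h import *
f=[];q=[];z=[]
for i in range(10):
    S=snap("side"); o=get_obs(); f.append(o["ft_force"]); q.append(o["joint_torque"]); z.append(o["tool_pos"])
print("F",np.mean(f,0).round(2),np.std(f,0).round(2),"tau",np.mean(q,0).round(2),np.std(q,0).round(2),"pos",np.mean(z,0).round(4),o["width"],o["t"])
E
python3 weigh.py; python3 -c "
from h import *
S=snap('side');save(S,'lift1.png',(260,180,420,320),4)"
```

```text
F [ 0.32  0.   -5.43] [0.4  0.35 0.35] tau [ 0.000e+00 -5.266e+01 -3.226e+01  5.000e-02 -3.000e-02 -0.000e+00] [0.   0.07 0.03 0.   0.   0.  ] pos [ 0.5808 -0.1551  0.165 ] 0.0352435801022995 12.2
```

View pics/lift1.png

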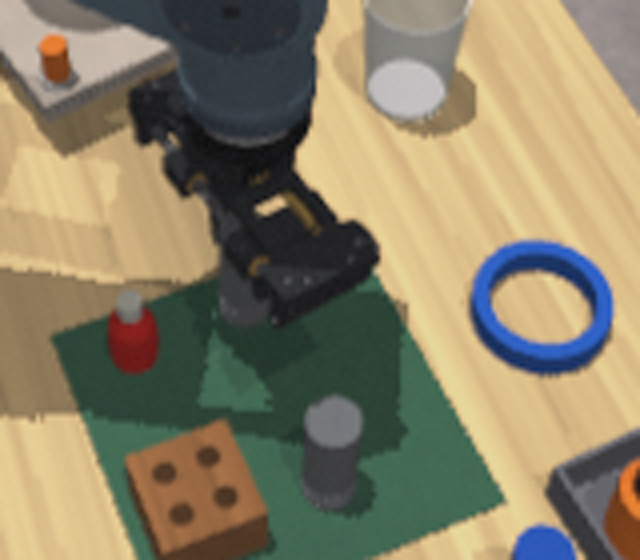

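The picture shows the left weight hanging upright, the pin in the flange, and the right weight undisturbed. Left weighs about 5.5 N. Setting it back.

Call:
apply_moves([
  [0, 0, 1.5, 0, 1],
  [0, 0, 3, 0, 1],
  [0, 0, 4, 0, 1],
  [0, 0, 4.6, 0, 1],
  [0, 0, 4.9, 0, 1],
  [0, 0, 5, 0, 1],
  [0, 0, 5, 0, 1],
])

```text
t: 12.95
tool_pos: [0.5813, -0.1553, 0.1158]
tool_rot: [0.0, 0.994, 0.111, 0.0]
ft_force: [-0.4, -0.2, -3.8]
width: 0.035
grip_force: 39.9
```

Call:
apply_moves([
  [0, 0, 0.05, 0, 1],
  [0, 0, 0.1, 0, 1],
  [0, 0, 0.1, 0, 1],
])

```text
t: 13.25
tool_pos: [0.5815, -0.1553, 0.1156]
tool_rot: [0.0, 0.994, 0.111, 0.001]
ft_force: [-4.0, 2.8, 5.2]
width: 0.0351
grip_force: 40.0
```

Seated. Release it, rise and go to the right weight.

Call:
apply_moves([
  [0, 0, 0, 0, 0],
  [0, 0, 0, 0, -0.2],
  [0, 0, 0, 0, -0.4],
  [0, 0, 0, 0, -0.6],
  [0, 0, -2, 0, -0.6],
  [0, 0, -5, 0, -0.6],
  [0, 0, -9, 0, -0.6],
  [0, 0, -9, 0, -0.6],
])

```text
t: 14.05
tool_pos: [0.584, -0.1566, 0.2105]
tool_rot: [0.003, 0.994, 0.111, 0.004]
ft_force: [0.1, -0.2, 1.2]
width: 0.0704
grip_force: 0.0
```

```bash
python3 - <<'E'
from h import *
o=get_obs();print(o["tool_pos"],o["ft_force"],o["width"],"right",shift([.5955,-.279,.116]))
E
```

```text
[ 0.58396626 -0.15659251  0.21053503] [ 0.13217164 -0.22135448  1.15991354] 0.07042123740714354 right [-1.66 12.13  9.52]
```

Call:
apply_moves([
  [-0.5, 4, 0, 0, -0.6],
  [-1, 8, 0, 0, -0.6],
  [-1.4, 12.3, 0, 0, -0.6],
  [-1.4, 12.3, 0.5, 0, -0.6],
  [-1.4, 12.3, 3, 0, -0.6],
  [-1.4, 12.3, 4, 0, -0.6],
  [-1.4, 12.3, 4, 0, -0.6],
  [-1.4, 12.3, 4, 0, -0.6],
])

```text
t: 14.85
tool_pos: [0.5945, -0.2776, 0.1643]
tool_rot: [-0.0, 0.994, 0.112, -0.0]
ft_force: [-0.2, -0.5, -0.1]
width: 0.0706
grip_force: 0.0
```

```bash
python3 - <<'E'
from h import *
o=get_obs();print(o["tool_pos"],o["ft_force"],o["width"],"right",shift([.5955,-.279,.116]))
T=snap("top");S=snap("side")
for p,u in((T,(371,228)),(S,(320,256))):
        h=cv2.cvtColor(p["pixels"],cv2.COLOR_RGB2HSV); m=(h[...,1]<75)
        w=np.zeros_like(m); w[int(u[1])-22:int(u[1])+22,int(u[0])-17:int(u[0])+17]=1
        print([(s,c.round(1)) for s,c in blobs(m&w,30)])
E
```

```text
[ 0.59451669 -0.27755933  0.16428474] [-0.21097133 -0.51780681 -0.07599748] 0.07058906114889428 right [0.07 0.16 4.83]
[(np.int32(171), array([370.3, 228.3]))]
[(np.int32(819), array([325.4, 252.1]))]
```

Call:
apply_moves([
  [0, 0.1, 2, 0, -0.6],
  [0, 0.1, 3.5, 0, -0.6],
  [0, 0.1, 4.8, 0, -0.6],
  [0, 0.1, 4.8, 0, -0.6],
  [0, 0.1, 4.8, 0, 0],
  [0, 0.1, 4.8, 0, 0.3],
  [0, 0.1, 4.8, 0, 1],
  [0, 0.1, 4.8, 0, 1],
])

```text
t: 15.75
tool_pos: [0.595, -0.2794, 0.1171]
tool_rot: [0.0, 0.994, 0.111, 0.0]
ft_force: [-0.1, 2.2, 2.8]
width: 0.0407
grip_force: 1.3
```

Call:
apply_moves([
  [0, 0, 0, 0, 1],
  [0, 0, 0, 0, 1],
  [0, 0, 0, 0, 1],
])

```text
t: 16.05
tool_pos: [0.5949, -0.2792, 0.1168]
tool_rot: [0.0, 0.994, 0.111, 0.0]
ft_force: [-0.6, 1.7, 3.4]
width: 0.0352
grip_force: 39.9
```

Call:
apply_moves([
  [0, 0, -1, 0, 1],
  [0, 0, -2.5, 0, 1],
  [0, 0, -4, 0, 1],
  [0, 0, -5, 0, 1],
  [0, 0, -5, 0, 1],
  [0, 0, -5, 0, 1],
  [0, 0, -5, 0, 1],
  [0, 0, -5, 0, 1],
])

```text
t: 16.85
tool_pos: [0.5942, -0.2789, 0.1655]
tool_rot: [-0.001, 0.994, 0.111, -0.001]
ft_force: [-0.2, 0.2, -1.9]
width: 0.0351
grip_force: 39.9
```

```bash
python3 weigh.py
```

```text
F [-0.02  0.09 -3.02] [0.38 0.46 0.48] tau [ 0.000e+00 -5.700e+01 -3.208e+01  6.000e-02 -3.000e-02 -0.000e+00] [0.   0.07 0.03 0.   0.   0.  ] pos [ 0.5946 -0.2791  0.166 ] 0.03542946876919041 17.35
```

The right weight is about 3.0 N against 5.4 N for the left, so the left is heavier. I'll stand the right one back.

Call:
apply_moves([
  [0, 0, 1.5, 0, 1],
  [0, 0, 3, 0, 1],
  [0, 0, 4, 0, 1],
  [0, 0, 4.6, 0, 1],
  [0, 0, 4.9, 0, 1],
  [0, 0, 5, 0, 1],
  [0, 0, 5.05, 0, 1],
  [0, 0, 5.05, 0, 1],
])

```text
t: 18.15
tool_pos: [0.595, -0.2792, 0.1169]
tool_rot: [0.0, 0.994, 0.111, 0.0]
ft_force: [-2.0, 3.0, 4.5]
width: 0.0351
grip_force: 39.9
```

Call:
apply_moves([
  [0, 0, 0, 0, 0],
  [0, 0, 0, 0, -0.2],
  [0, 0, 0, 0, -0.4],
  [0, 0, 0, 0, -0.6],
  [0, 0, -2, 0, -0.6],
  [0, 0, -5, 0, -0.6],
  [0, 0, -9, 0, -0.6],
  [0, 0, -9, 0, -0.6],
])

```text
t: 18.95
tool_pos: [0.5974, -0.2811, 0.2126]
tool_rot: [0.004, 0.994, 0.111, 0.004]
ft_force: [0.3, -0.4, 0.2]
width: 0.0705
grip_force: 0.0
```

Call:
apply_moves([
  [0.5, -4, 0, 0, -0.6],
  [1, -8, 0, 0, -0.6],
  [1.4, -12.3, 0, 0, -0.6],
  [1.4, -12.4, 0.5, 0, -0.6],
  [1.4, -12.4, 3, 0, -0.6],
  [1.4, -12.4, 4, 0, -0.6],
  [1.4, -12.4, 4, 0, -0.6],
  [1.4, -12.4, 4, 0, -0.6],
])

```text
t: 19.75
tool_pos: [0.5809, -0.1558, 0.1657]
tool_rot: [-0.0, 0.994, 0.111, -0.0]
ft_force: [0.3, -0.7, 0.4]
width: 0.0706
grip_force: 0.0
```

```bash
python3 - <<'E'
from h import *
o=get_obs();print(o["tool_pos"],o["ft_force"],o["width"],"left",shift([.581,-.1553,.1157]))
T=snap("top");S=snap("side")
for p,u in((T,(411,222)),(S,(343,293))):
        h=cv2.cvtColor(p["pixels"],cv2.COLOR_RGB2HSV); m=(h[...,1]<75)
        w=np.zeros_like(m); w[int(u[1])-22:int(u[1])+22,int(u[0])-17:int(u[0])+17]=1
        print([(s,c.round(1)) for s,c in blobs(m&w,30)])
E
```

```text
[ 0.5809202  -0.15579976  0.16570248] [ 0.26189483 -0.65812489  0.43538699] 0.07055452769005147 left [ 0.02 -0.05  5.  ]
[]
[(np.int32(406), array([342.7, 292.8]))]
```

Call:
apply_moves([
  [0, 0, 2, 0, -0.6],
  [0, 0, 3.5, 0, -0.6],
  [0, 0, 5, 0, -0.6],
  [0, 0, 5, 0, -0.6],
  [0, 0, 5, 0, 0],
  [0, 0, 5, 0, 0.3],
  [0, 0, 5, 0, 1],
  [0, 0, 5, 0, 1],
])

```text
t: 20.65
tool_pos: [0.5813, -0.1553, 0.1166]
tool_rot: [0.0, 0.994, 0.111, 0.001]
ft_force: [-0.7, 0.4, -0.7]
width: 0.0405
grip_force: 0.0
```

Call:
apply_moves([
  [0, 0, 0, 0, 1],
  [0, 0, 0, 0, 1],
  [0, 0, 0, 0, 1],
])

```text
t: 20.95
tool_pos: [0.5812, -0.1551, 0.1164]
tool_rot: [0.0, 0.994, 0.111, 0.0]
ft_force: [-0.7, 1.4, 4.8]
width: 0.0351
grip_force: 40.0
```

Call:
apply_moves([
  [0, 0, -1, 0, 1],
  [0, 0, -3, 0, 1],
  [0, 0, -6, 0, 1],
  [0, 0, -9, 0, 1],
  [0, 0, -12, 0, 1],
  [0, 0, -14, 0, 1],
  [0, 0, -14, 0, 1],
  [0, 0, -14, 0, 1],
])

```text
t: 21.75
tool_pos: [0.5804, -0.155, 0.2549]
tool_rot: [-0.0, 0.994, 0.111, -0.001]
ft_force: [-0.7, -0.4, -6.0]
width: 0.0348
grip_force: 39.9
```

```bash
python3 - <<'E'
from h import *
o=get_obs();print(o["tool_pos"],o["ft_force"],o["width"],"mouth",shift([.566,.180,.253]))
E
```

```text
[ 0.58035582 -0.15502311  0.25493305] [-0.71770046 -0.4369459  -5.98312387] 0.03475387716127124 mouth [  6.   -32.99   0.21]
```

Call:
apply_moves([
  [0.4, -2, 0, 0, 1],
  [1, -6, 0, 0, 1],
  [2, -10.5, 0, 0, 1],
  [2.8, -15, 0, 0, 1],
  [3.6, -19.5, 0, 0, 1],
  [4.5, -24, 0, 0, 1],
  [5.2, -28, 0, 0, 1],
  [5.7, -31, 0, 0, 1],
])

```text
t: 22.55
tool_pos: [0.5662, 0.1622, 0.2531]
tool_rot: [-0.0, 0.994, 0.112, -0.002]
ft_force: [0.7, -1.0, -4.4]
width: 0.0349
grip_force: 39.9
```

Call:
apply_moves([
  [0.3, -2, 0, 0, 1],
  [0.3, -2, 0, 0, 1],
  [0.3, -2, 0, 0, 1],
  [0.3, -2, 0, 0, 1],
])

```text
t: 22.95
tool_pos: [0.5661, 0.179, 0.2545]
tool_rot: [0.0, 0.994, 0.111, -0.001]
ft_force: [1.4, -0.9, -6.3]
width: 0.0351
grip_force: 39.9
```

```bash
python3 - <<'E'
from h import *
o=get_obs();print(o["tool_pos"],o["ft_force"],o["width"],"mouth",shift([.566,.180,.1984]))
T=snap("top");S=snap("side")
a=cv2.resize(T["pixels"][190:280,215:305],None,fx=4,fy=4,interpolation=2); b=cv2.resize(S["pixels"][125:215,240:330],None,fx=4,fy=4,interpolation=2)
cv2.imwrite("pics/g4.png",np.hstack([a,b])[:,:,::-1])
E
```

```text
[0.56612525 0.17896152 0.25448744] [ 1.43063097 -0.93867919 -6.32497442] 0.03507126050319385 mouth [ 0.02 -0.11  5.61]
```

View pics/g4.png

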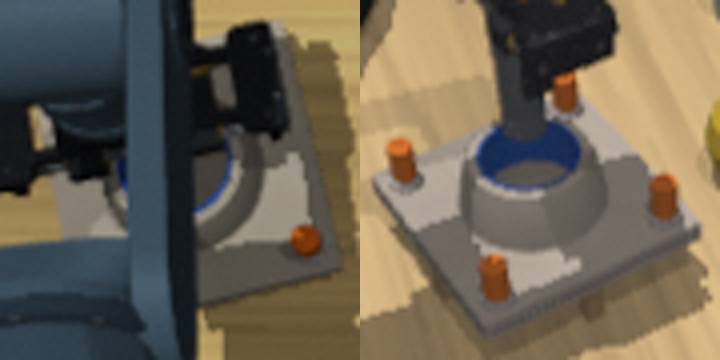

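The side view shows the loose pin fully down with its nose showing under the flange. The weight hangs above the mouth, whose centre is about (282,164).

Call:
apply_moves([
  [0, -0.1, 0.8, 0, 1],
  [0, -0.1, 1.6, 0, 1],
  [0, -0.1, 2.4, 0, 1],
  [0, -0.1, 3.2, 0, 1],
  [0, -0.1, 4, 0, 1],
  [0, -0.1, 4.8, 0, 1],
  [0, -0.1, 5.4, 0, 1],
  [0, -0.1, 5.6, 0, 1],
])

```text
t: 23.85
tool_pos: [0.5659, 0.1809, 0.1988]
tool_rot: [-0.0, 0.994, 0.111, -0.001]
ft_force: [-0.4, 0.1, -5.3]
width: 0.0352
grip_force: 39.9
```

Call:
apply_moves([
  [0, 0, 0, 0, 1],
  [0, 0, 0, 0, 1],
  [0, 0, 0, 0, 1],
])

```text
t: 24.15
tool_pos: [0.5666, 0.1809, 0.2004]
tool_rot: [0.0, 0.994, 0.111, 0.0]
ft_force: [-0.1, -0.2, -4.9]
width: 0.0353
grip_force: 39.9
```

```bash
python3 weigh.py; python3 - <<'E'
from h import *
S=snap("side");T=snap("top"); print(at(S,(282.2,163.9),.11))
o=get_obs(); c=o["tool_pos"]
im=cv2.resize(S["pixels"],None,fx=8,fy=8,interpolation=2)
def ell(X,col):
    u=((proj(S,X)+.5)*8).astype(int); cv2.polylines(im,[u.reshape(-1,1,2)],True,col,1)
ell(C*.04+[.566,.18,.11],(255,0,0)); ell(C*.018+[c[0],c[1],.11],(255,255,0)); ell(C*.018+[c[0],c[1],.175],(0,255,0))
cv2.imwrite("pics/g5.png",im[120*8:190*8,245*8:320*8][:,:,::-1])
E
```

```text
F [-0.18  0.09 -5.54] [0.38 0.52 0.7 ] tau [-0.000e+00 -5.106e+01 -3.367e+01  2.000e-02 -6.000e-02  0.000e+00] [0.   0.05 0.02 0.   0.   0.  ] pos [0.5664 0.1809 0.2001] 0.03475398016933533 24.65
[0.5657405  0.17370107 0.11      ]
```

View pics/g5.png

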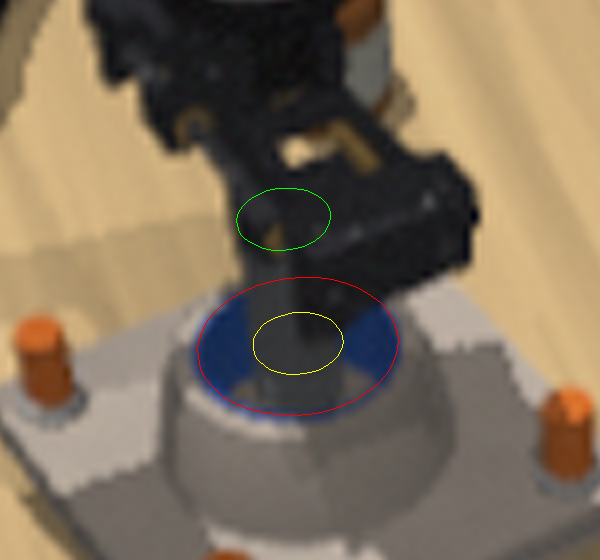

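The weight hangs centred in the mouth: its modelled outline (yellow) is at (298,343) and the mouth (red) at (298,346). I'll lower it 1.5 mm and shift it 1 mm.

Call:
apply_moves([
  [0, 0.1, 0.15, 0, 1],
  [0, 0.1, 0.15, 0, 1],
  [0, 0.1, 0.15, 0, 1],
  [0, 0.1, 0.15, 0, 1],
  [0, 0.1, 0.15, 0, 1],
])

```text
t: 25.25
tool_pos: [0.5666, 0.1799, 0.1984]
tool_rot: [-0.0, 0.994, 0.111, 0.0]
ft_force: [1.0, 0.2, -5.2]
width: 0.0353
grip_force: 39.9
```

```bash
python3 weigh.py; python3 -c "
from h import *
print(job.hand_in())"
```

```text
F [ 0.02 -0.15 -5.67] [0.51 0.4  0.33] tau [-0.000e+00 -5.108e+01 -3.358e+01  2.000e-02 -6.000e-02  0.000e+00] [0.   0.01 0.   0.   0.   0.  ] pos [0.5665 0.1799 0.1984] 0.035021751185875125 25.75
the job is handed in; nothing more can be done
None
```

The job is handed in at about 26 s: the pin is fully down in the empty corner hole and released, the lighter weight (about 0.3 kg) stands back on the mat, and the heavier one (about 0.55 kg) is held still and upright in the middle of the mould's mouth, its foot about 25 mm below the rim and not touching the mould.

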